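# Sort desoldering pumps by plunger position

## Robot

A 6-joint arm with a two-finger parallel gripper is mounted at the origin on a cart in front of the work surface, level with it; the furniture and walls round the work are solid. World frame = base frame: x ahead of the robot, y to its left, z up, the work surface at z = 0. Lengths are in m, angles in rad, forces in N, time in s.
With the tool pointing down it reaches from about 0.225 to 0.725 m from the base axis. Payload 3.1 kg.
Tool frame: the origin (TCP) lies where the fingers leave the gripper's body, on its centre line; the fingertips stand 73 mm ahead of it and the grasp point (between the pads) lies 54 mm ahead of it (arm.hold_point_z is the distance from the TCP to the grasp point, in m); z points along the fingers, y is the line along which they close (so a half turn about z gives the same grasp; the last joint's range is limited). The gripper opens to 85 mm and grips with 20 to 120 N. Pads are 22 mm wide; open, the fingers measure 114 mm over their backs; the gripper's body (76 mm by 85 mm) begins 54 mm behind the grasp point. The pads swing forward as they close: fully open they stand 13 mm farther back than shut.
Start: joints at [1.169, 0.048, 0.099, 1.622, 0, 1.443], TCP at [0.142, 0.505, 0.304] pointing down, gripper open.
Joint ranges: [-2.91, 2.91], [-0.99, 1.94], [-1.21, 1.42], [-2.12, 2.29], [-1.49, 1.47], [-3.14, 3.14]. Speed limits (rad/s): [2.79, 2.79, 3.14, 3.14, 3.14, 3.14].

## Interface

Orientations are given as a unit quaternion [w, x, y, z].
In Python, from station import telemetry, snapshot, arm gives the robot as it stands. The module is installed in compiled form; this text tells all that it offers.
- The arm moves only by the tool play_rows, never from a script. Its argument "steps" is a list of rows, each a list of 5 numbers: the opening, from -1 (shut) to 1 (fully open), then the shift along the tool's x, y, z in mm, then the turn about the tool's z in degrees. A call has 1 to 12 rows; each row shifts and turns the commanded pose from where the row before left it, along the tool's axes as they then stand; what a row does not reach is not made up. A row lasts 1/12 s, in which the tool goes at most 41.7 mm and 7.16 degrees, less where a joint would pass 70% of its speed; a pose out of reach is approached as far as the arm can. A call with a gripper value outside its range is refused whole. The fingers move at their own pace and stop on an object; "grip_force" is the grip in N (left out, the last holds). Time passes only in rows, so rows that do not move let the fingers close. It gives the time, the measured TCP pose, the force, the opening and the grip force at its end, in the units of the state.
- telemetry.state(): the state, without advancing time (a new reading comes with each control period).
- snapshot(name): name is "scene" or "top" or "wrist"; returns a dict with "color" (400x640x3 uint8, red, green, blue), "depth" (400x640 float32, m along the optical axis (not along the pixel's ray), 0 where there is no reading), "vfov" (degrees; the focal length in pixels is half the picture's height over the tangent of half this angle, whatever the lens; pixels are square), "cx", "cy" (the principal point, pixels), "k1" (the pictures are not rectified: a ray, as slopes to the right and down, at radius r is drawn at 1 + k1 r^2 times it, then the intrinsics apply), "world_from_camera" (4x4, takes a point from camera to world coordinates); the wrist camera has in their place "mount" (4x4, takes a point from camera to tool coordinates, whose origin is the TCP and whose axes are the flange's). Camera axes: x right, y down, z forward; pixel columns grow to the right and rows downward; lengths in m; the calibration is good to about 2 mm. A picture is of the moment at which its call begins: read the wrist's pose just before it.
- arm.finish_job(): hands the job in; it is judged then, once.
The state is a dict: "t": time; "qpos": joint angles; "qvel": joint speeds; "joint_efforts": joint torques, N m; "ee_pos": TCP position; "orientation": TCP orientation; "ft_force": force on the tool from outside, world axes, zero at the start; "ft_torque": the same for the moment, N m; "finger_gap": finger opening in m; "gripper_force": force on a finger pad.
Only numpy, scipy, OpenCV 4.12 (cv2) and the standard library are available. Lean on these libraries where they do the work, as an engineer would, in place of code of your own. Each camera call takes 0.05 s, during which the arm holds its last target. There are 200 camera calls.

## Task

Put the two desoldering pumps away in the grey tray: the cocked one (plunger pushed in) in the short bay, the fired one (plunger standing out) in the long bay. Each must lie flat on its bay's floor, button up, either way round, with its plunger left as it is.

Things in the scene. Friction and masses are not known exactly. Their poses are not given: they have to be found in the camera images.
- pump1: Desoldering pump, lying flat; its twin differs only in plunger position. Squarish barrel 85 x 24 x 22 mm high, aluminium with black caps, 2 mm grey button on top. Origin: middle of the barrel's underside; x to the white nozzle, ending at +60.5 mm; z up. Behind, a black plunger knob, 18 mm across, ends at x = -56.5 mm pushed in (cocked), -96.5 mm fully out (fired). Grip across the 24 mm.
- pump2: Desoldering pump, lying flat; its twin differs only in plunger position. Squarish barrel 85 x 24 x 22 mm high, aluminium with black caps, 2 mm grey button on top. Origin: middle of the barrel's underside; x to the white nozzle, ending at +60.5 mm; z up. Behind, a black plunger knob, 18 mm across, ends at x = -56.5 mm pushed in (cocked), -96.5 mm fully out (fired). Grip across the 24 mm.
- plunger1 (a joint): Plunger of pump1, slides along the pump's -x: 0 = pushed fully in (cocked), 0.040 m = fully out (fired). Stays where it is left (about 3 N to move it). Each pump is clearly one or the other at the start: below 0.004 or above 0.033.
- plunger2 (a joint): Plunger of pump2, slides along the pump's -x: 0 = pushed fully in (cocked), 0.040 m = fully out (fired). Stays where it is left (about 3 N to move it). Each pump is clearly one or the other at the start: below 0.004 or above 0.033.
- tray: Grey fixed tray, two bays side by side along its x, each 80 mm wide inside; floor and walls 3 mm thick, wall tops 15 mm above the desk. Origin: on the desk under the wall between the bays, at half the long bay's length; y points to the long bay. Long bay: x -100 to +100 mm, centre x 0, y +41.5 mm. Short bay: x -100 to +45 mm, centre x -27.5, y -41.5 mm.

How it is judged:
At the end, for the whole second after the job is handed in: The pump whose plunger is in lies in the short bay and the one whose plunger is out lies in the long bay, both flat on the floor (within about 4 mm and 6 degrees), button up and at rest; the cocked plunger is still within 10 mm of fully in, the fired one still more than 25 mm out (x of pump1 in the frame of tray between -0.1 and 0.045 m and y of pump1 in the frame of tray between -0.0815 and -0.0015 m and z of each of pump1, pump2 in the frame of tray below 0.007 m and angle between each of pump1, pump2's own z axis and vertical below 0.1 rad and linear speed of each of pump1, pump2 below 0.02 m/s and x of pump2 in the frame of tray between -0.1 and 0.1 m and y of pump2 in the frame of tray between 0.0015 and 0.0815 m and value of joint plunger1 below 0.01 m and value of joint plunger2 above 0.025 m); the robot touches nothing.
It also fails if it takes over 51 s, if anything falls off the work surface, if the arm or the gripper's body presses on something with over 40 N, if the wrist force passes 120 N, or if a joint passes its speed limit or range.

## Working session

There is one attempt and no reset: what is moved stays moved. The work goes in short steps, Python scripts to look and compute and a tool call to move; the robot and the scene stay as the last step left them, time stands still between calls to the robot, and variables do not carry over. Pictures are saved under pics/ and viewed, at most 10 in all, crops included, and the job is handed in when it is done.

Besides the shell and the picture viewer there is one more tool, called after "Request:" as name(argument=value, ...) on one line, values as JSON. play_rows: Moves the arm, as the interface text tells. Its arguments: {"type":"object","properties":{"steps":{"type":"array"},"grip_force":{"type":"number"}},"required":["steps"]}

```bash
mkdir -p pics
cat > h.py <<'E'
import numpy as np,cv2
from station import telemetry,snapshot,arm
def save(s,n): 
    cv2.imwrite(f'pics/{n}.png',s['color'][:,:,::-1]); np.save(f'pics/{n}.npy',s,allow_pickle=True)
def load(n): return np.load(f'pics/{n}.npy',allow_pickle=True).item()
def K(s):
    f=200/np.tan(np.radians(s['vfov'])/2); return f,s['cx'],s['cy'],s['k1']
def rays(s,uv):
    f,cx,cy,k=K(s); d=(np.asarray(uv,float).reshape(-1,2)-[cx,cy])/f; p=d.copy()
    for _ in range(30): p=d/(1+k*(p**2).sum(1,keepdims=True))
    return np.c_[p,np.ones(len(p))]
def onplane(s,uv,z,T=None):
    T=s['world_from_camera'] if T is None else T
    r=rays(s,uv)@T[:3,:3].T; o=T[:3,3]; return o+r*((z-o[2])/r[:,2])[:,None]
def bydepth(s,uv,T=None):
    T=s['world_from_camera'] if T is None else T
    uv=np.asarray(uv).reshape(-1,2); d=s['depth'][uv[:,1],uv[:,0]]
    return (rays(s,uv)*d[:,None])@T[:3,:3].T+T[:3,3]
E
python3 - <<'E'
from h import *
st=telemetry.state(); print({k:np.round(v,4) for k,v in st.items()})
a=snapshot('top');save(a,'top0');b=snapshot('scene');save(b,'scene0')
print(K(a),a['world_from_camera'].round(3),arm.hold_point_z)
E
```

```text
{'t': np.float64(0.0), 'qpos': array([ 1.1692,  0.0487,  0.0976,  1.622 , -0.    ,  1.443 ]), 'qvel': array([ 0.0015,  0.    , -0.0015,  0.0002, -0.0014, -0.0001]), 'joint_efforts': array([-1.50000e-03, -3.38792e+01,  3.20010e+01,  2.07000e-02,
       -3.00000e-04,  0.00000e+00]), 'ee_pos': array([0.1418, 0.505 , 0.3027]), 'orientation': array([-3.000e-04,  1.365e-01,  9.906e-01, -1.100e-03]), 'ft_force': array([ 0.204 , -0.3493,  0.5246]), 'ft_torque': array([-0.0211, -0.0019,  0.0102]), 'gripper_force': np.float64(0.0), 'finger_gap': np.float64(0.0855)}
(np.float64(361.8574944955629), 312.5102401466297, 203.7837568208347, 0.023797255418785183) [[-0.027 -0.987  0.159  0.404]
 [-0.999  0.023 -0.028 -0.001]
 [ 0.023 -0.159 -0.987  0.868]
 [ 0.     0.     0.     1.   ]] 0.0539
```

View pics/top0.png

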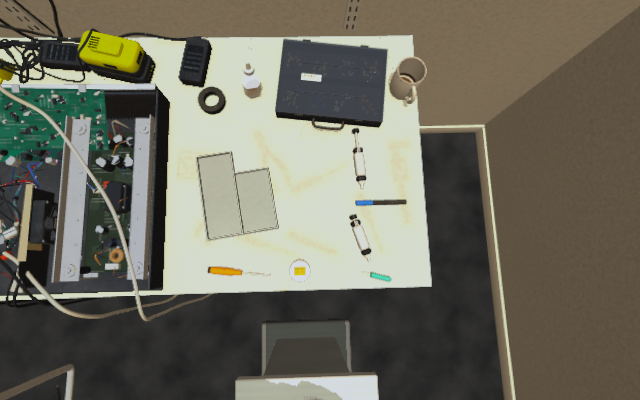

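View pics/scene0.png

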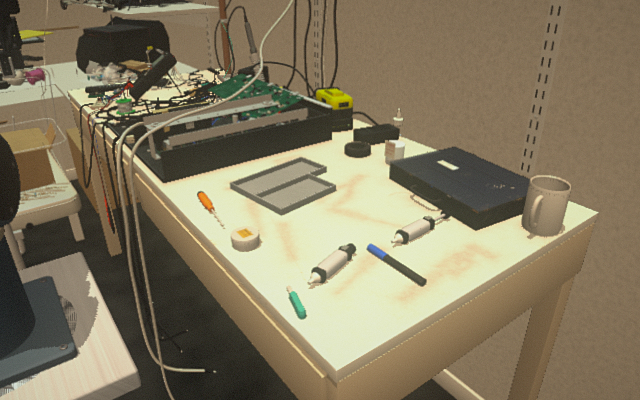

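The top view shows the tray with its long bay at left (about 222,195) and its short bay at right (about 256,202). The fired pump is at (359,160): its knob at (355,131) stands near the case, and its nozzle is at (362,187). The cocked pump is at (360,237), knob (352,216), nozzle (368,260). A pen lies between them.

Run:
```python
from h import *
a=load('top0');im=a['color'][:,:,::-1]
c=im[120:270,330:420]; c=cv2.resize(c,None,fx=4,fy=4,interpolation=cv2.INTER_CUBIC)
d=im[145:245,190:285]; d=cv2.resize(d,None,fx=4,fy=4,interpolation=cv2.INTER_CUBIC)
o=np.zeros((600,760,3),np.uint8);o[:,:360]=c;o[:400,370:750]=d
cv2.imwrite('pics/crop.png',o)
# height map
v,u=np.mgrid[0:400,0:640];uv=np.c_[u.ravel(),v.ravel()]
P=bydepth(a,uv).reshape(400,640,3)
print('desk z',np.median(P[200:280:4,300:340:4,2]))
for p in [(359,160),(360,237),(222,195),(256,202),(330,90),(325,125),(380,202),(355,131)]:print(p,P[p[1],p[0]].round(3))
```

```text
desk z -0.0010271293897655132
(359, 160) [ 0.646 -0.14   0.02 ]
(360, 237) [ 0.459 -0.133  0.021]
(222, 195) [0.571 0.193 0.001]
(256, 202) [0.551 0.112 0.001]
(330, 90) [ 0.816 -0.074  0.042]
(325, 125) [ 0.746 -0.062 -0.005]
(380, 202) [ 0.543 -0.188  0.008]
(355, 131) [ 0.72  -0.134  0.017]
```

View pics/crop.png

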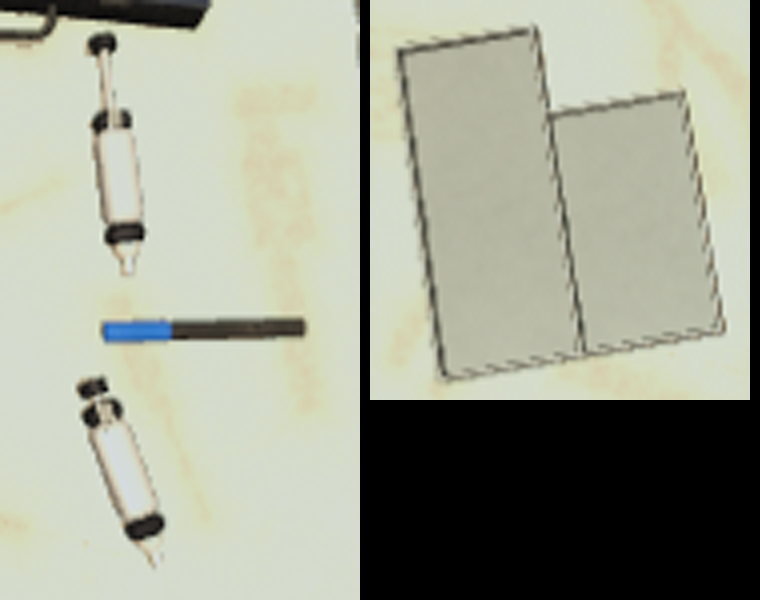

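The crop gives the fired pump's knob at (102,43), its caps at (112,119) and (125,233), and its tip at (127,274). The cocked pump's knob is at (92,387), its caps at (103,413) and (145,527), and its tip at (155,567). The tray corners are at (399,50), (537,29), (685,92), (724,330) and (444,379). I'll turn these into poses.

```bash
cat > m.py <<'E'
from h import *
a=load('top0')
L=lambda p:[(330+x/4-.4,120+y/4-.4) for x,y in p]
R=lambda p:[(190+(x-370)/4-.4,145+y/4-.4) for x,y in p]
for n,pts,kx in [('fired',[(102,43),(112,119),(125,233),(127,274)],0),('cocked',[(92,387),(103,413),(145,527),(155,567)],0)]:
    P=np.r_[onplane(a,L(pts[:1]),.013),onplane(a,L(pts[1:3]),.018),onplane(a,L(pts[3:]),.011)]
    d=np.r_[0,np.cumsum(np.linalg.norm(np.diff(P[:,:2],axis=0),axis=1))]
    ax=P[3,:2]-P[0,:2];ax/=np.linalg.norm(ax); ax2=P[2,:2]-P[1,:2]
    print(n,P.round(4).tolist(),d.round(4),'yaw',np.degrees(np.arctan2(ax[1],ax[0])).round(1),np.degrees(np.arctan2(ax2[1],ax2[0])).round(1),'origin from tip',(P[3,:2]-.0605*ax).round(4),'caps mid',P[1:3,:2].mean(0).round(4))
W=onplane(a,R([(399,50),(537,29),(685,92),(724,330),(584,352),(444,379)]),.015)[:,:2]
M=np.array([[.103,.083],[.103,0],[.048,-.083],[-.103,-.083],[-.103,0],[-.103,.083]])
A,B=M-M.mean(0),W-W.mean(0)
th=np.arctan2((A[:,0]*B[:,1]-A[:,1]*B[:,0]).sum(),(A*B).sum());Rm=np.array([[np.cos(th),-np.sin(th)],[np.sin(th),np.cos(th)]])
t=W.mean(0)-Rm@M.mean(0)
print('tray',t.round(4),np.degrees(th).round(2),'res mm',((W-(M@Rm.T+t))*1e3).round(1).tolist())
for n,p in [('long',(0,.0415)),('short',(-.0275,-.0415))]:print(n,(t+Rm@p).round(4))
E
python3 m.py; python3 -c "
from h import *
print(cv2.Rodrigues(np.eye(3))[0].T)
st=telemetry.state();from scipy.spatial.transform import Rotation as R
print(R.from_quat(st['orientation'],scalar_first=True).as_matrix().round(3))"
```

```text
fired [[0.7236, -0.1352, 0.013], [0.6731, -0.1383, 0.018], [0.6016, -0.1428, 0.018], [0.5778, -0.144, 0.011]] [0.     0.0506 0.1222 0.146 ] yaw -176.5 -176.4 origin from tip [ 0.6382 -0.1403] caps mid [ 0.6374 -0.1406]
cocked [[0.5092, -0.1194, 0.013], [0.493, -0.1245, 0.018], [0.4256, -0.1459, 0.018], [0.4024, -0.1518, 0.011]] [0.     0.017  0.0877 0.1116] yaw -163.1 -162.3 origin from tip [ 0.4603 -0.1342] caps mid [ 0.4593 -0.1352]
tray [0.5752 0.1545] 8.52 res mm [[-2.6, -0.5], [-3.3, -0.9], [-2.3, 0.2], [2.2, 0.9], [3.7, 0.8], [2.4, -0.4]]
long [0.569  0.1956]
short [0.5541 0.1094]
[[0. 0. 0.]]
[[-0.963  0.27  -0.001]
 [ 0.27   0.963 -0.002]
 [ 0.    -0.002 -1.   ]]
```

Request:
play_rows(steps=[[0.1, -21.8, -24.1, 6.5, 0], [0.1, -21.8, -24.1, 6.5, 0], [0.1, -21.8, -24.1, 6.5, 0], [0.1, -21.8, -24.1, 6.5, 0], [0.1, -21.8, -24.1, 6.5, 0], [0.1, -21.8, -24.1, 6.5, 0], [0.1, -21.8, -24.1, 6.5, 0], [0.1, -21.8, -24.1, 6.5, 0], [0.1, -21.8, -24.1, 6.5, 0], [0.1, -21.8, -24.1, 6.5, 0], [0.1, -21.8, -24.1, 6.5, 0], [0.1, 0, 0, 0, 0]], grip_force=40)

```text
t: 1.1
ee_pos: [0.3023, 0.181, 0.2306]
orientation: [-0.0, 0.14, 0.99, -0.002]
ft_force: [0.3, 0.8, -0.1]
finger_gap: 0.0472
gripper_force: 0.0
```

Request:
play_rows(steps=[[0.1, -21.8, -24.1, 6.5, 0], [0.1, -21.8, -24.1, 6.5, 0], [0.1, -21.8, -24.1, 6.5, 0], [0.1, -21.8, -24.1, 6.5, 0], [0.1, -21.8, -24.1, 6.5, 0], [0.1, -21.8, -24.1, 6.5, 0], [0.1, -21.8, -24.1, 6.5, 0], [0.1, -21.8, -24.1, 6.5, 0], [0.1, -21.8, -24.1, 6.5, 0], [0.1, -21.8, -24.1, 6.5, 0], [0.1, -21.8, -24.1, 6.5, 0], [0.1, 0, 0, 0, 0]])

```text
t: 2.1
ee_pos: [0.4618, -0.1384, 0.1588]
orientation: [-0.0, 0.139, 0.99, -0.001]
ft_force: [-0.8, -0.6, -0.6]
finger_gap: 0.0469
gripper_force: 0.0
```

Request:
play_rows(steps=[[0.1, 0, 0, 0, -6.5], [0.1, 0, 0, 0, -6.5], [0.1, 0, 0, 0, -6.5], [0.1, 0, 0, 0, -6.5], [0.1, 0, 0, 0, -6.5], [0.1, 0, 0, 0, 0], [0.1, 0, 0, 0, 0], [0.1, 0, 0, 0, 0]])

```text
t: 2.77
ee_pos: [0.4602, -0.1341, 0.1608]
orientation: [-0.0, -0.145, 0.989, 0.0]
ft_force: [0.3, -0.4, 0.4]
finger_gap: 0.0468
gripper_force: 0.0
```

Run:
```python
from h import *
from scipy.spatial.transform import Rotation as R
st=telemetry.state();w=snapshot('wrist');T=np.eye(4);T[:3,:3]=R.from_quat(st['orientation'],scalar_first=True).as_matrix();T[:3,3]=st['ee_pos']
w['T']=T@w['mount'];save(w,'w0')
# fit barrel: points with z 15..23mm, near pump
v,u=np.mgrid[0:400,0:640];uv=np.c_[u.ravel(),v.ravel()];P=bydepth(w,uv,w['T'])
m=(w['depth'].ravel()>0.05)&(P[:,2]>.012)&(P[:,2]<.026)&(abs(P[:,0]-.46)<.07)&(abs(P[:,1]+.134)<.05)
Q=P[m,:2];print(m.sum(),cv2.minAreaRect((Q*1000).astype(np.float32)),np.median(P[m,2]))
```

```text
3254 ((455.68359375, -136.45114135742188), (116.85643768310547, 24.018251419067383), 17.944467544555664) 0.020414871797756737
```

View pics/w0.png

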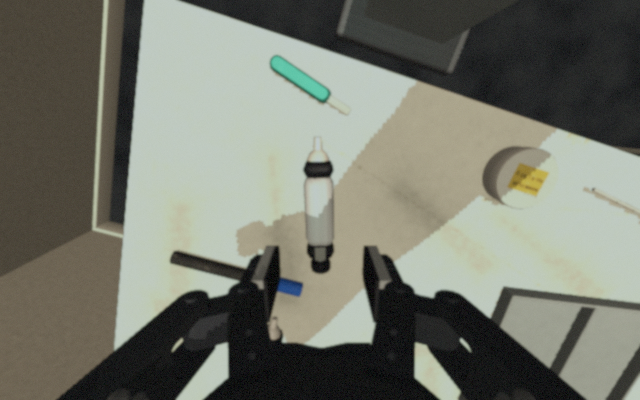

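The wrist view shows the cocked pump upright at (318,210) with its button up, in line with the fingers. The pen tip at (300,287) is clear of it. The depth fit gives a 117 x 24 mm outline, as it should be, so I'll descend and grip.

Request:
play_rows(steps=[[0.1, 1.5, -1, 14, -1], [0.1, 0, 0, 14, 0], [0.1, 0, 0, 14, 0], [0.1, 0, 0, 14, 0], [0.1, 0, 0, 14, 0], [0.1, 0, 0, 13, 0], [0.1, 0, 0, 0, 0], [0.1, 0, 0, 0, 0], [-0.7, 0, 0, 0, 0], [-0.7, 0, 0, 0, 0], [-0.7, 0, 0, 0, 0], [-0.7, 0, 0, 0, 0]])

```text
t: 3.82
ee_pos: [0.4602, -0.1365, 0.0793]
orientation: [0.001, -0.155, 0.988, -0.001]
ft_force: [-0.7, -0.1, 2.9]
finger_gap: 0.0229
gripper_force: 40.9
```

Request:
play_rows(steps=[[-0.7, 0, 0, 0, 0], [-0.7, 0, 0, 0, 0], [-0.7, 0, 0, 0, 0], [-0.7, 0, 0, 0, 0]])

```text
t: 4.15
ee_pos: [0.4602, -0.1365, 0.0793]
orientation: [0.001, -0.155, 0.988, -0.001]
ft_force: [-1.1, 0.9, 5.9]
finger_gap: 0.0231
gripper_force: 41.2
```

Request:
play_rows(steps=[[-0.7, 0, 0, -10, 0], [-0.7, 0, 0, -15, 0], [-0.7, 0, 0, -20, 0], [-0.7, 0, 0, -20, 0], [-0.7, 0, 0, -10, 0], [-0.7, 0, 0, 0, 0]])

```text
t: 4.65
ee_pos: [0.4606, -0.1367, 0.1557]
orientation: [0.002, -0.155, 0.988, -0.001]
ft_force: [0.9, -0.1, -1.0]
finger_gap: 0.0229
gripper_force: 40.4
```

Request:
play_rows(steps=[[-0.7, -9, 11.0, 0, 0], [-0.7, -15.2, 18.6, 0, 0], [-0.7, -15.2, 18.6, 0, 0], [-0.7, -15.2, 18.6, 0, 0], [-0.7, -15.2, 18.6, 0, 0], [-0.7, -15.2, 18.6, 0, 0], [-0.7, -15.2, 18.6, 0, 0], [-0.7, -15.2, 18.6, 0, 0], [-0.7, -15.2, 18.6, 0, 0], [-0.7, -15.2, 18.6, 0, 0], [-0.7, -15.2, 18.6, 0, 0], [-0.7, -6, 7.6, 0, 0]])

```text
t: 5.65
ee_pos: [0.5554, 0.1123, 0.151]
orientation: [-0.001, -0.156, 0.988, 0.001]
ft_force: [-0.3, 0.2, -2.0]
finger_gap: 0.0229
gripper_force: 40.4
```

Request:
play_rows(steps=[[-0.7, 0, 0, 0, 4.6], [-0.7, 0, 0, 0, 4.7], [-0.7, 0, 0, 0, 0], [-0.7, 0, 0, 0, 0], [-0.7, 0, 0, 0, 0]])

```text
t: 6.07
ee_pos: [0.5551, 0.1093, 0.1521]
orientation: [-0.001, -0.075, 0.997, -0.0]
ft_force: [0.5, -0.4, -1.4]
finger_gap: 0.0231
gripper_force: 40.4
```

Run:
```python
from h import *
s=snapshot('scene');save(s,'s1');a=snapshot('top');
c=cv2.resize(s['color'][140:290,200:400,::-1],None,fx=2.4,fy=2.4);d=cv2.resize(a['color'][100:260,170:310,::-1],None,fx=2.2,fy=2.2)
o=np.zeros((360,800,3),np.uint8);o[:,:480]=c;o[:352,485:793]=d;cv2.imwrite('pics/c1.png',o)
```

```text
(no output)
```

View pics/c1.png

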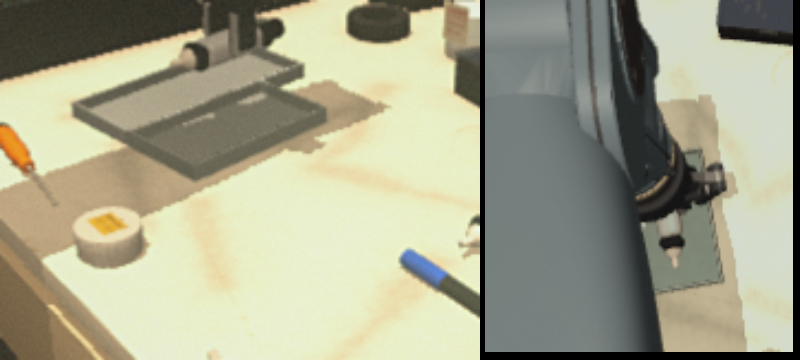

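The pump is held level above the short bay, nozzle toward the robot at (670,258) in the crop. I'll lower it.

Request:
play_rows(steps=[[-0.7, 0, 0, 12, 0], [-0.7, 0, 0, 15, 0], [-0.7, 0, 0, 15, 0], [-0.7, 0, 0, 12, 0], [-0.7, 0, 0, 8, 0], [-0.7, 0, 0, 4, 0], [-0.7, 0, 0, 3, 0], [-0.7, 0, 0, 0, 0], [-0.7, 0, 0, 0, 0], [-0.7, 0, 0, 0, 0]])

```text
t: 7.0
ee_pos: [0.5563, 0.1099, 0.0849]
orientation: [0.001, -0.074, 0.997, 0.0]
ft_force: [-0.8, -0.0, -1.1]
finger_gap: 0.0229
gripper_force: 40.4
```

Request:
play_rows(steps=[[-0.7, 0, 0, 1, 0], [-0.7, 0, 0, 1, 0], [-0.7, 0, 0, 0, 0], [-0.7, 0, 0, 0, 0]])

```text
t: 7.33
ee_pos: [0.5561, 0.1098, 0.0824]
orientation: [0.001, -0.074, 0.997, 0.0]
ft_force: [-0.6, 0.1, -0.1]
finger_gap: 0.023
gripper_force: 40.5
```

Request:
play_rows(steps=[[-0.7, 0, 0, 0.5, 0], [-0.3, 0, 0, 0, 0], [-0.2, 0, 0, 0, 0], [-0.1, 0, 0, 0, 0], [-0.1, 0, 0, 0, 0], [-0.1, 0, 0, 0, 0], [-0.1, 0, 0, -10, 0], [-0.1, 0, 0, -20, 0], [-0.1, 0, 0, -25, 0], [-0.1, 0, 0, -25, 0], [-0.1, 0, 0, -10, 0], [-0.1, 0, 0, 0, 0]])

```text
t: 8.33
ee_pos: [0.5579, 0.11, 0.1759]
orientation: [0.004, -0.074, 0.997, 0.0]
ft_force: [0.2, -0.1, 0.5]
finger_gap: 0.0388
gripper_force: 0.0
```

Request:
play_rows(steps=[[0.1, -3.9, -23.6, 0, 0], [0.1, -3.9, -23.6, 0, 0], [0.1, -3.9, -23.6, 0, 0], [0.1, -3.9, -23.6, 0, 0], [0.1, -3.9, -23.6, 0, 0], [0.1, -3.9, -23.6, 0, 0], [0.1, -3.9, -23.6, 0, 0], [0.1, -3.9, -23.6, 0, 0], [0.1, -3.9, -23.6, 0, 0], [0.1, -3.9, -23.6, 0, 0], [0.1, -3.9, -23.6, 0, 0], [0.1, 0, 0, 0, 5]])

```text
t: 9.33
ee_pos: [0.6365, -0.1449, 0.1689]
orientation: [-0.001, -0.028, 1.0, -0.001]
ft_force: [0.3, 0.4, 0.6]
finger_gap: 0.0471
gripper_force: 0.0
```

Request:
play_rows(steps=[[0.1, 0, 0, 0, 0], [0.1, 0, 0, 0, 0], [0.1, 0, 0, 0, 0], [0.1, 0, 0, 0, 0]])

```text
t: 9.67
ee_pos: [0.6361, -0.1396, 0.1708]
orientation: [-0.001, -0.032, 0.999, 0.0]
ft_force: [1.4, -0.1, -0.4]
finger_gap: 0.0465
gripper_force: 0.0
```

Run:
```python
from h import *
from scipy.spatial.transform import Rotation as R
st=telemetry.state();w=snapshot('wrist');T=np.eye(4);T[:3,:3]=R.from_quat(st['orientation'],scalar_first=True).as_matrix();T[:3,3]=st['ee_pos']
w['T']=T@w['mount'];save(w,'w1')
v,u=np.mgrid[0:400,0:640];uv=np.c_[u.ravel(),v.ravel()];P=bydepth(w,uv,w['T'])
m=(w['depth'].ravel()>0.05)&(P[:,2]>.014)&(P[:,2]<.026)&(abs(P[:,0]-.635)<.06)&(abs(P[:,1]+.14)<.03)
Q=P[m,:2];print(st['ee_pos'],m.sum(),cv2.minAreaRect((Q*1000).astype(np.float32)),np.median(P[m,2]))
x=Q[(Q[:,0]<.675)&(Q[:,0]>.59)];c=np.polyfit(x[:,0],x[:,1],1);print(c,np.polyval(c,.638),np.degrees(np.arctan(c[0])),Q.min(0),Q.max(0))
t=load('top0')
a=snapshot('top');cv2.imwrite('pics/t1.png',np.hstack([cv2.resize(w['color'][:,:,::-1],(480,300)),cv2.resize(a['color'][120:270,160:320,::-1],(320,300))]))
```

```text
[ 0.63607309 -0.13964995  0.17083743] 2664 ((635.0372314453125, -141.474853515625), (119.24561309814453, 23.828092575073242), 3.2935900688171387) 0.020618672354009215
[ 0.06001005 -0.1794833 ] -0.1411968891112741 3.4342040176937147 [ 0.57546672 -0.15497366] [ 0.69454601 -0.12756234]
```

View pics/t1.png

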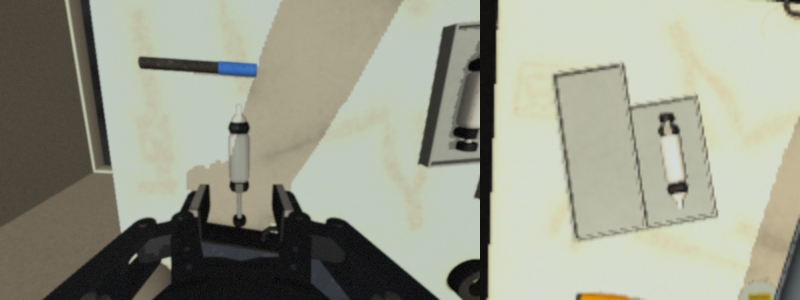

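The cocked pump lies flat in the middle of the short bay at (672,165) in the right half. The wrist view shows the fired pump between the fingers at (238,160), and the measured tip confirms its origin.

Request:
play_rows(steps=[[0.1, 0, -1.5, 14, 0], [0.1, 0, 0, 18, 0], [0.1, 0, 0, 18, 0], [0.1, 0, 0, 18, 0], [0.1, 0, 0, 14, 0], [0.1, 0, 0, 9, 0], [0.1, 0, 0, 0, 0], [0.1, 0, 0, 0, 0], [-0.7, 0, 0, 0, 0], [-0.7, 0, 0, 0, 0], [-0.7, 0, 0, 0, 0], [-0.7, 0, 0, 0, 0]])

```text
t: 10.77
ee_pos: [0.6377, -0.1425, 0.0824]
orientation: [0.002, -0.031, 1.0, -0.001]
ft_force: [-0.3, 0.7, 4.4]
finger_gap: 0.0227
gripper_force: 41.2
```

Request:
play_rows(steps=[[-0.7, 0, 0, 0, 0], [-0.7, 0, 0, 0, 0], [-0.7, 0, 0, 0, 0], [-0.7, 0, 0, 0, 0]])

```text
t: 11.1
ee_pos: [0.6377, -0.1425, 0.0824]
orientation: [0.002, -0.031, 1.0, -0.001]
ft_force: [-0.1, -0.2, 5.6]
finger_gap: 0.0228
gripper_force: 41.4
```

Request:
play_rows(steps=[[-0.7, 0, 0, -10, 0], [-0.7, 0, 0, -15, 0], [-0.7, 0, 0, -20, 0], [-0.7, 0, 0, -20, 0], [-0.7, 0, 0, -15, 0], [-0.7, 0, 0, 0, 0]])

```text
t: 11.6
ee_pos: [0.6382, -0.1427, 0.1648]
orientation: [0.003, -0.031, 1.0, -0.001]
ft_force: [0.2, -0.5, 0.7]
finger_gap: 0.023
gripper_force: 40.7
```

Request:
play_rows(steps=[[-0.7, 3, 15, 0, 0], [-0.7, 5, 26, 0, 0], [-0.7, 6, 32, 0, 0], [-0.7, 6, 32, 0, 0], [-0.7, 6, 32, 0, 0], [-0.7, 6, 32, 0, 0], [-0.7, 6, 32, 0, 0], [-0.7, 6, 32, 0, 0], [-0.7, 6, 32, 0, 0], [-0.7, 6, 32, 0, 0], [-0.7, 5, 26, 0, 0], [-0.7, 4, 17, 0, 0]])

```text
t: 12.6
ee_pos: [0.548, 0.1962, 0.1581]
orientation: [-0.002, -0.032, 0.999, 0.0]
ft_force: [-0.1, 0.2, -1.4]
finger_gap: 0.0231
gripper_force: 40.7
```

Request:
play_rows(steps=[[-0.7, 0, 0, 0, -2.4], [-0.7, 0, 0, 0, -2.5], [-0.7, 0, 0, 0, 0], [-0.7, 0, 0, 0, 0], [-0.7, 0, 0, 0, 0]])

```text
t: 13.02
ee_pos: [0.55, 0.1932, 0.1592]
orientation: [-0.001, -0.073, 0.997, -0.0]
ft_force: [0.4, -0.0, -1.3]
finger_gap: 0.0229
gripper_force: 40.7
```

Request:
play_rows(steps=[[-0.7, 0, 0, 12, 0], [-0.7, 0, 0, 15, 0], [-0.7, 0, 0, 15, 0], [-0.7, 0, 0, 12, 0], [-0.7, 0, 0, 8, 0], [-0.7, 0, 0, 6, 0], [-0.7, 0, 0, 3, 0], [-0.7, 0, 0, 0, 0], [-0.7, 0, 0, 0, 0], [-0.7, 0, 0, 0, 0]])

```text
t: 13.85
ee_pos: [0.5515, 0.1934, 0.0904]
orientation: [0.001, -0.073, 0.997, 0.0]
ft_force: [0.3, -0.1, -1.4]
finger_gap: 0.0226
gripper_force: 40.7
```

Request:
play_rows(steps=[[-0.7, 0, 0, 1, 0], [-0.7, 0, 0, 1, 0], [-0.7, 0, 0, 0, 0], [-0.7, 0, 0, 0, 0]])

```text
t: 14.18
ee_pos: [0.5509, 0.1933, 0.0875]
orientation: [0.0, -0.073, 0.997, 0.0]
ft_force: [-0.4, 0.2, -0.5]
finger_gap: 0.0226
gripper_force: 40.7
```

Request:
play_rows(steps=[[-0.7, 0, 0, 1, 0], [-0.7, 0, 0, 1, 0], [-0.7, 0, 0, 0, 0], [-0.7, 0, 0, 0, 0]])

```text
t: 14.52
ee_pos: [0.5509, 0.1933, 0.0855]
orientation: [0.0, -0.073, 0.997, 0.0]
ft_force: [-0.3, 0.6, -1.1]
finger_gap: 0.0225
gripper_force: 40.8
```

Request:
play_rows(steps=[[-0.7, 0, 0, 1, 0], [-0.7, 0, 0, 0, 0], [-0.7, 0, 0, 0, 0]])

```text
t: 14.77
ee_pos: [0.551, 0.1933, 0.0854]
orientation: [0.0, -0.073, 0.997, 0.0]
ft_force: [-2.5, 0.1, 6.0]
finger_gap: 0.023
gripper_force: 41.4
```

Request:
play_rows(steps=[[-0.7, 0, 0, 1, 0], [-0.7, 0, 0, 0, 0], [-0.7, 0, 0, 0, 0]])

```text
t: 15.02
ee_pos: [0.551, 0.1933, 0.0854]
orientation: [0.0, -0.073, 0.997, -0.0]
ft_force: [-4.5, -0.2, 9.8]
finger_gap: 0.0227
gripper_force: 41.9
```

Contact on the floor. Now I'll ease off, release, rise and back away.

Request:
play_rows(steps=[[-0.7, 0, 0, -1, 0], [-0.3, 0, 0, 0, 0], [-0.2, 0, 0, 0, 0], [-0.1, 0, 0, 0, 0], [-0.1, 0, 0, 0, 0], [-0.1, 0, 0, 0, 0], [-0.1, 0, 0, -10, 0], [-0.1, 0, 0, -20, 0], [-0.1, 0, 0, -25, 0], [-0.1, 0, 0, -25, 0], [-0.1, 0, 0, -10, 0], [-0.1, 0, 0, 0, 0]])

```text
t: 16.02
ee_pos: [0.5531, 0.1938, 0.1789]
orientation: [0.004, -0.073, 0.997, 0.001]
ft_force: [0.7, 0.0, 0.2]
finger_gap: 0.0385
gripper_force: 0.0
```

Request:
play_rows(steps=[[-0.1, 0, -30, -5, 0], [-0.1, 0, -30, -5, 0], [-0.1, 0, -30, -5, 0], [-0.1, 0, -30, -5, 0], [-0.1, 0, -30, -5, 0], [-0.1, 0, -30, -5, 0], [-0.1, 0, -30, -5, 0], [-0.1, 0, -30, 0, 0], [-0.1, 0, -30, 0, 0], [-0.1, 0, -30, 0, 0], [-0.1, 0, 0, 0, 0], [-0.1, 0, 0, 0, 0]])

```text
t: 17.02
ee_pos: [0.594, -0.105, 0.2073]
orientation: [-0.001, -0.072, 0.997, 0.001]
ft_force: [0.1, 0.3, 0.7]
finger_gap: 0.0384
gripper_force: 0.0
```

Run:
```python
from h import *
a=snapshot('top');save(a,'t2');s=snapshot('scene')
cv2.imwrite('pics/f.png',np.hstack([cv2.resize(a['color'][130:250,180:300,::-1],(400,400),interpolation=cv2.INTER_CUBIC),cv2.resize(s['color'][130:230,210:350,::-1],(400,400*100//140)).copy() if 0 else cv2.resize(s['color'][120:240,220:340,::-1],(400,400))]))
v,u=np.mgrid[0:400,0:640];P=bydepth(a,np.c_[u.ravel(),v.ravel()])
th=np.radians(8.5);q=P[:,:2]-[.5752,.1545];X=q@np.array([[np.cos(th),-np.sin(th)],[np.sin(th),np.cos(th)]])
for n,y0 in [('long',.0415),('short',-.0415)]:
    m=(P[:,2]>.014)&(P[:,2]<.035)&(abs(X[:,0])<.095)&(abs(X[:,1]-y0)<.03)
    Q=X[m];print(n,m.sum(),cv2.minAreaRect((Q*1e3).astype(np.float32)),np.percentile(P[m,2],[50,90]))
    for lo in np.arange(-.09,.09,.02):
        k=m&(X[:,0]>lo)&(X[:,0]<lo+.02)
        if k.sum()>3: print(round(lo,2),np.percentile(P[k,2],80).round(4),end=' ')
    print()
```

```text
long 438 ((-1.7795257568359375, 41.34564208984375), (149.59144592285156, 23.67681884765625), 0.25094059109687805) [0.02161862 0.02464073]
-0.09 0.015 -0.07 0.0229 -0.05 0.024 -0.03 0.0241 -0.01 0.0243 0.01 0.0245 0.03 0.0164 0.05 0.021 0.07 0.0216 
short 408 ((-17.40621566772461, -40.38115692138672), (38.94985580444336, 133.04208374023438), 87.84100341796875) [0.02210833 0.0247423 ]
-0.09 0.0198 -0.07 0.0236 -0.05 0.024 -0.03 0.0242 -0.01 0.0245 0.01 0.0233 0.03 0.0177
```

View pics/f.png

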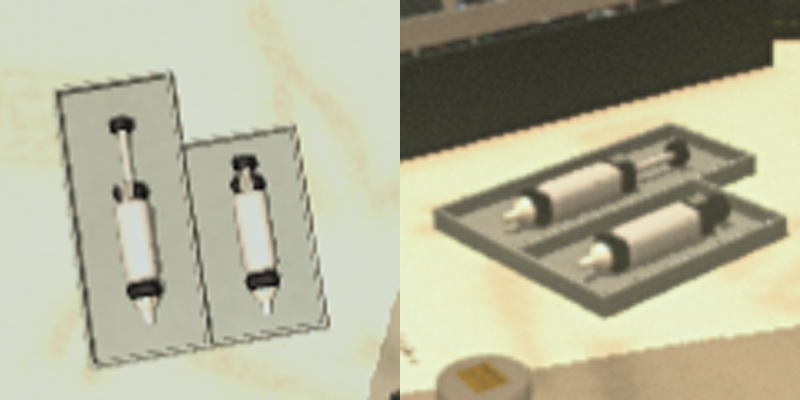

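Both pumps lie flat and centred in their bays. The fired one is at (135,225) with its plunger still out, the cocked one is at (253,225) with its plunger in, and the barrel tops are level at about 24–25 mm.

```bash
python3 -c "
from station import arm
print(arm.finish_job())"
```

```text
the job is handed in; nothing more can be done
None
```

The job is handed in at about 17 s of the 51 s allowed: the last pictures show the cocked pump flat in the short bay and the fired pump flat in the long bay, plungers unchanged and the arm clear, but the hand-in returned no verdict.

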